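# Roll the thinner bottle into the bay and free its safety cap

## Task

Push the carton with the thinner bottle along the roller lane, without lifting it, until it is fully home against the end board of the bay. Then press the bottle's push-and-turn safety cap down as far as it goes, twist it anticlockwise (seen from above) until it comes free, and lift it off. Finish while still holding the cap in the gripper: still, level and straight above the upright bottle, a hand's breadth (about 8 cm) clear of its mouth; leave the jar, the tape roll and the brush alone.

Things in the scene. Friction and masses are not known exactly. Their poses are not given: they have to be found in the camera images.
- bay (a point): Home point: where the carton's origin lies when fully home. On the centre line, at roller-top height (46 mm above the table); +y points along the lane into the bay, x across, z up. Plywood end board 85 mm past it; plywood side walls from 125 mm before it funnel in to 135 mm inner width; board and walls end 35 mm above the rollers. Fixed; place and direction of the lane differ each run.
- lane_rear (a point): Open rear end of the roller lane, 410 mm before bay on the centre line, same height and axes. Lane: 13 steel rollers, 22 mm thick, free-turning with slight drag (the carton stays where it is left), between aluminium rails 144 mm apart inside, 172 mm outside, tops 10 mm above the rollers.
- carton: Open cardboard carton on the rollers: 130 mm across the lane (x), 170 mm along it (y, +y towards the bay), 60 mm tall, walls 4 mm, about 0.35 kg. Origin: centre of its underside. Starts 190 to 290 mm before home. A 30 mm high insert on its 6 mm floor holds the bottle's square foot in the centre, 1.5 mm play each side: the bottle cannot turn.
- bottle: White square plastic bottle, 64 x 64 mm, loose in the carton's centre, about 0.4 kg; square up to 88 mm, round shoulder to 100 mm, neck 24 mm thick, mouth at 130 mm. Origin: centre of its underside (6 mm above the carton's underside), z up. A spring plunger (16 mm thick) stands 6 to 10 mm out of the mouth and pushes the cap up.
- cap: Black ribbed round safety cap, 48 mm in diameter, 40 mm tall, 30 g; upper 16 mm solid, below a hollow skirt round the neck. Origin: centre of its lower rim, z up; 112 mm above the bottle's origin when locked. Locked, it cannot turn (a few degrees of play) or lift.
- cap_top (a point): Centre of the cap's top, 40 mm above cap. Press it: 6 mm to the hard stop, spring 5 N at first, 12 N at the stop; the catch is cleared from 4 mm. Kept pressed, it turns anticlockwise from above (never clockwise) and is free after 60 degrees; 75 is right, 130 the limit. Free, the spring raises it to 4 mm above locked height, then it lifts straight off.
- jar: Amber glass jar with a black lid, 68 mm in diameter, 100 mm tall, on the table beyond the lane; bystander. Origin at the centre of its underside.
- tape: Roll of brown packing tape lying flat, 90 mm in diameter, 24 mm high, on the table between robot and lane; bystander. Origin at the centre of its underside.
- brush: Brush with a wooden handle lying on the table beyond the lane, roughly along it; bystander. Origin near its middle, on the table.

How it is judged:
By the outcome, as a careful person would: the job done as asked, in the order asked, and still so for the second after the job is handed in, while the arm keeps its last pose, push and grip.
It also fails if it takes over 53 s, if anything falls off the work surface, if the arm or the gripper's body presses on something with over 40 N, if the wrist force passes 120 N, or if a joint passes its speed limit or range.

## Robot

A 7-joint arm with a two-finger parallel gripper is mounted at the origin on the work surface. World frame = base frame: x ahead of the robot, y to its left, z up, the work surface at z = 0. Lengths are in mm, angles in rad, forces in N, time in s.
With the tool pointing down it reaches from about 400 to 850 mm from the base axis. Payload 10.4 kg.
Tool frame: the origin (TCP) lies at the very end of the fingers, on their centre line; the grasp point (between the pads) lies 19 mm behind it; x points along the fingers, y is the direction in which the jaws open and shut, and the axes are right-handed (so a half turn about x gives the same grasp; the last joint's range is limited). The gripper opens to 85 mm and grips with 20 to 120 N. Pads are 22 mm wide; open, the fingers measure 114 mm over their backs; the gripper's body (76 mm by 85 mm) begins 54 mm behind the grasp point. The pads swing forward as they close: fully open they stand 13 mm farther back than shut.
Start: joints at [-1.248, 0.332, -0.065, 1.46, 0.022, 1.35, -0.088], TCP at [211.831, 588.029, 231.338] pointing down, gripper open.
Joint ranges: [-2.6, 2.6], [-0.5, 2.12], [-1.47, 1.34], [0.16, 2.42], [-1.27, 4.41], [0.06, 2.06], [-2.6, 2.6]. Speed limits (rad/s): [2.22, 2.22, 2.79, 2.79, 3.14, 3.14, 3.14].

## Interface

Orientations are given as a unit quaternion [x, y, z, w].
In Python, from plant import robot gives the robot as it stands. The module is installed in compiled form; this text tells all that it offers.
- The arm moves only by the tool apply_moves, never from a script. Its argument "targets" is one flat list of numbers, 7 for each row, row after row: the shift along the tool's x, y, z in m, then the turn, a rotation vector about the tool's x, y, z in rad, then the finger opening in m, from 0 to 0.0854. In form: [tx, ty, tz, wx, wy, wz, gripper, tx, ty, tz, wx, wy, wz, gripper, ...]. A call has 1 to 12 rows; each row is the pose to reach, as a shift and turn from the pose commanded when the call began, along the tool's axes at that moment; what a row does not reach only later rows make up. A row lasts 1/10 s, in which the tool goes at most 50 mm and 8.59 degrees, less where a joint would pass 70% of its speed; a pose out of reach is approached as far as the arm can. A call with a gripper value outside its range is refused whole. The fingers move at their own pace and stop on an object; "force" is the grip in N (left out, the last holds). Time passes only in rows, so rows that repeat a pose let the fingers close. It gives the time, the measured TCP pose, the force and the opening at its end, in the units of the state.
- robot.observe(): the state, without advancing time (a new reading comes with each control period).
- robot.snapshot(name): name is "scene" or "top" or "wrist"; returns the picture (480x640x3 uint8, red, green, blue); there is no depth.
- robot.camera_model(name): a dict with "intrinsics" (3x3 intrinsics, pixels), "rvec" (rotation vector, rad) and "tvec" (3), from world to camera coordinates, as OpenCV has them. Camera axes: x right, y down, z forward; pixel columns grow to the right and rows downward; lengths in mm; the calibration is good to about 2 mm. A picture is of the moment at which its call begins: read the wrist's pose just before it. camera_model takes no time and is no camera call; for the wrist camera it gives the pose at the moment of the call.
- robot.hand_in(): hands the job in, once; it reports no verdict.
Trained networks look in the newest picture that a camera, given by its name, has taken for a name from the list of things; names that differ only in an ending like _2 or _b are one class to them, and where a whole thing is asked for, a point or a joint stands for the part that bears it (a point fixed in the world has none). Each returns a list of dicts, best first, with "confidence" (0 to 1); they miss things now and then, are a little off and sometimes report something else, mostly with a low value. They report only what shows in the picture. A call takes as long as a camera call.
- robot.trace(camera, name): "mask" (480x640 bool, what is visible of it) and "extent" ([centre column, centre row, width, height] in pixels, round what is visible of it).
- robot.place_of(camera, name): "centre" ([column, row] in pixels: a listed point, or the origin of a listed thing).
The state is a dict: "clock": time; "q": joint angles; "joint_vel": joint speeds; "joint_efforts": joint torques, N m; "eef_pos": TCP position; "orientation": TCP orientation; "force": force on the tool from outside, world axes, zero at the start; "torque": the same for the moment, N m; "width": opening from 0.0 (shut) to 1.0 (fully open).
Only numpy, scipy, OpenCV 4.12 (cv2) and the standard library are available. Lean on these libraries where they do the work, as an engineer would, in place of code of your own. Each camera call takes 0.05 s, during which the arm holds its last target. There are 200 camera calls.

## Working session

There is one attempt and no reset: what is moved stays moved. The work goes in short steps, Python scripts to look and compute and a tool call to move; the robot and the scene stay as the last step left them, time stands still between calls to the robot, and variables do not carry over. Pictures are saved under pics/ and viewed, about 8 in all and at most 12, crops included, and the job is handed in when it is done.

Besides the shell and the picture viewer there is one more tool, called after "Call:" as name(argument=value, ...) on one line, values as JSON. apply_moves: Moves the arm, as the interface text tells. Its arguments: {"type":"object","properties":{"targets":{"type":"array","items":{"type":"number"}},"force":{"type":"number"}},"required":["targets"]}

```bash
mkdir -p pics; cat > h.py <<'E'
import numpy as np, cv2
from scipy.spatial.transform import Rotation as R
from plant import robot
def cam(n):
    c=robot.camera_model(n);return np.array(c["intrinsics"],float),np.array(c["rvec"],float).ravel(),np.array(c["tvec"],float).ravel()
def ray(c,px):
    K,r,t=c;Rm=R.from_rotvec(r).as_matrix();d=Rm.T@np.linalg.inv(K)@[px[0],px[1],1];return -Rm.T@t,d
def at_z(c,px,z):
    o,d=ray(c,px);return o+d*(z-o[2])/d[2]
def tri(obs):
    A=np.zeros((3,3));b=np.zeros(3);rs=[ray(*o) for o in obs]
    for o,d in rs:
        d=d/np.linalg.norm(d);P=np.eye(3)-np.outer(d,d);A+=P;b+=P@o
    p=np.linalg.solve(A,b)
    return p,[np.linalg.norm(np.cross(p-o,d/np.linalg.norm(d))) for o,d in rs]
def proj(c,p):
    return cv2.projectPoints(np.array(p,float).reshape(-1,3),c[1],c[2],c[0],None)[0].reshape(-1,2)
def save(img,n): cv2.imwrite("pics/"+n+".png",cv2.cvtColor(img,cv2.COLOR_RGB2BGR))
E
python3 - <<'E'
from h import *
s=robot.observe();print({k:np.round(v,3).tolist() for k,v in s.items()})
Rm=R.from_quat(s["orientation"]).as_matrix();print(Rm.round(3))
ims=[]
for n in("scene","top"):
    c=cam(n);ims.append(robot.snapshot(n));save(ims[-1],n+"0")
    for k in["bay","lane_rear","carton","bottle","cap","cap_top","jar","tape","brush"]:
        r=robot.place_of(n,k);z={"bay":46,"lane_rear":46,"carton":46,"bottle":52,"cap":164,"cap_top":204}.get(k,0)
        print(n,k,[(np.round(d["centre"],1).tolist(),round(d["confidence"],2),at_z(c,d["centre"],z).round(0).tolist()) for d in r[:3]])
print(robot.observe()["clock"])
E
```

```text
{'clock': 0.0, 'q': [-1.248, 0.333, -0.065, 1.461, 0.022, 1.35, -0.088], 'joint_vel': [-0.0, 0.002, -0.0, -0.002, -0.001, 0.0, -0.001], 'joint_efforts': [0.001, -62.546, 0.049, -39.158, 0.016, 0.01, -0.0], 'eef_pos': [211.707, 587.654, 230.508], 'orientation': [0.121, 0.697, -0.122, 0.696], 'force': [0.369, 0.085, 0.216], 'torque': [-0.01, -0.084, -0.045], 'width': 0.999}
[[-0.     0.339  0.941]
 [-0.001  0.941 -0.339]
 [-1.    -0.001  0.   ]]
scene bay [([352.3, 233.4], 0.62, [482.0, 183.0, 46.0]), ([295.1, 420.3], 0.58, [776.0, -200.0, 46.0])]
scene lane_rear [([211.1, 335.6], 0.86, [551.0, -215.0, 46.0])]
scene carton [([279.0, 290.4], 0.58, [531.0, -53.0, 46.0])]
scene bottle [([279.3, 284.1], 0.59, [522.0, -46.0, 52.0])]
scene cap [([276.9, 241.6], 0.83, [527.0, -52.0, 164.0])]
scene cap_top [([275.9, 219.8], 0.78, [517.0, -46.0, 204.0])]
scene jar [([415.2, 340.2], 0.86, [756.0, 97.0, 0.0])]
scene tape [([304.6, 207.8], 0.87, [286.0, 203.0, 0.0])]
scene brush [([296.9, 420.3], 0.97, [754.0, -180.0, 0.0]), ([213.1, 334.7], 0.32, [513.0, -194.0, 0.0])]
top bay [([227.7, 270.6], 0.73, [471.0, 194.0, 46.0])]
top lane_rear [([426.9, 227.6], 0.77, [560.0, -217.0, 46.0])]
top carton [([349.9, 241.0], 0.78, [532.0, -56.0, 46.0]), ([426.5, 227.9], 0.48, [560.0, -216.0, 46.0])]
top bottle [([347.0, 241.4], 0.72, [530.0, -50.0, 52.0]), ([426.3, 227.4], 0.19, [559.0, -215.0, 52.0])]
top cap [([346.3, 231.2], 0.92, [528.0, -43.0, 164.0])]
top cap_top [([351.5, 228.9], 0.86, [524.0, -50.0, 204.0])]
top jar [([277.2, 146.0], 0.64, [756.0, 99.0, 0.0])]
top tape [([222.6, 364.7], 0.75, [283.0, 206.0, 0.0])]
top brush [([405.0, 147.7], 0.68, [752.0, -185.0, 0.0]), ([345.3, 242.6], 0.15, [538.0, -49.0, 0.0])]
1.0
```

View pics/scene0.png

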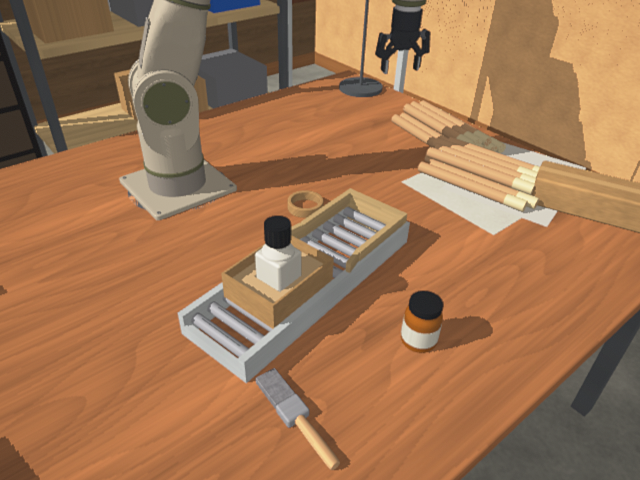

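View pics/top0.png

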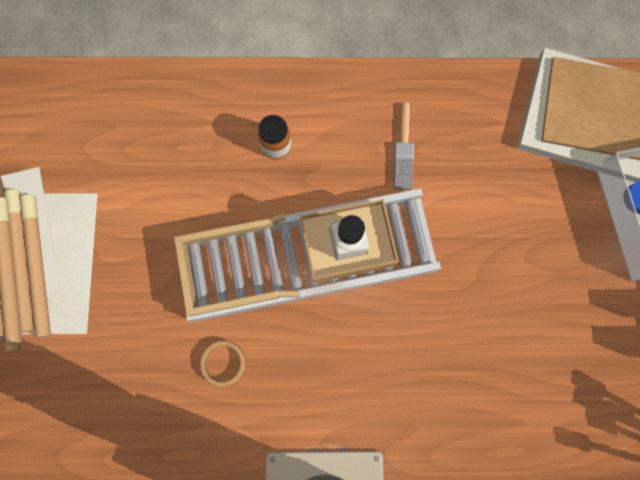

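Pictures: a single bottle, with its black cap at (277,232) in the scene view and (351,229) in the top view. It stands in a carton on the lane; the bay is on the left of the top view, around (190,275). The jar, tape and brush are clear of the lane. The network points agree with the known sizes: bay to rear measures about 412 mm. Next I move high to a point behind the carton.

Call:
apply_moves(targets=[-0.05, 0, 0, 0, 0, 0, 0, -0.07, -0.614, 0.581, 1.03, 0, 0, 0, -0.07, -0.614, 0.581, 1.03, 0, 0, 0, -0.07, -0.614, 0.581, 1.03, 0, 0, 0, -0.07, -0.614, 0.581, 1.03, 0, 0, 0, -0.07, -0.614, 0.581, 1.03, 0, 0, 0, -0.07, -0.614, 0.581, 1.03, 0, 0, 0, -0.07, -0.614, 0.581, 1.03, 0, 0, 0, -0.07, -0.614, 0.581, 1.03, 0, 0, 0, -0.07, -0.614, 0.581, 1.03, 0, 0, 0, -0.07, -0.614, 0.581, 1.03, 0, 0, 0, -0.07, -0.614, 0.581, 1.03, 0, 0, 0], force=60)

```text
clock: 2.2
eef_pos: [432.4, 82.1, 294.7]
orientation: [0.449, 0.546, -0.448, 0.546]
force: [0.9, 0.7, -0.6]
width: -0.003
```

```bash
cat >> h.py <<'E'
def shift(p,yaw):
    "tool-frame shift (m) and turn to world point p, tool down, jaw axis y at yaw deg"
    s=robot.observe();Q=R.from_quat(s["orientation"])
    y=np.array([np.cos(np.radians(yaw)),np.sin(np.radians(yaw)),0]);x=np.array([0,0,-1.]);T=R.from_matrix(np.c_[x,y,np.cross(x,y)])
    print("t",s["clock"],"pos",np.round(s["eef_pos"],1),"F",np.round(s["force"],1),"->",(Q.inv().apply(np.array(p)-s["eef_pos"])/1000).round(4),(Q.inv()*T).as_rotvec().round(4))
E
python3 - <<'E'
from h import *
s=robot.observe(); print(R.from_quat(s["orientation"]).as_matrix().round(3))
shift([550,-187,300],11.1)
E
```

```text
[[ 0.001  0.981  0.194]
 [ 0.001  0.194 -0.981]
 [-1.     0.001 -0.001]]
t 2.2 pos [432.4  82.1 294.7] F [ 0.9  0.7 -0.6] -> [-0.0055  0.0632  0.2868] [ 0.0013 -0.0008 -0.001 ]
```

Call:
apply_moves(targets=[-0.005, 0.063, 0.287, 0, 0, 0, 0, -0.005, 0.063, 0.287, 0, 0, 0, 0, -0.005, 0.063, 0.287, 0, 0, 0, 0, -0.005, 0.063, 0.287, 0, 0, 0, 0, -0.005, 0.063, 0.287, 0, 0, 0, 0, -0.005, 0.063, 0.287, 0, 0, 0, 0, -0.005, 0.063, 0.287, 0, 0, 0, 0, 0.05, 0.063, 0.287, 0, 0, 0, 0, 0.1, 0.063, 0.287, 0, 0, 0, 0, 0.125, 0.063, 0.287, 0, 0, 0, 0, 0.125, 0.063, 0.287, 0, 0, 0, 0, 0.125, 0.063, 0.287, 0, 0, 0, 0])

```text
clock: 3.4
eef_pos: [549.7, -185.0, 170.4]
orientation: [0.449, 0.546, -0.449, 0.546]
force: [0.2, -0.4, 1.0]
width: -0.001
```

```bash
python3 - <<'E'
from h import *
shift([550,-187,70],11.1)
a=robot.snapshot("top");b=robot.snapshot("wrist")
c=robot.camera_model("wrist");cv=cam("wrist")
for k,z in(("carton",46),("cap_top",204)):
    print(k,[(np.round(d["centre"]).tolist(),d["confidence"],at_z(cv,d["centre"],z).round(0)) for d in robot.place_of("wrist",k)[:2]])
save(np.hstack([cv2.resize(a[150:360,150:470],(480,315)),cv2.resize(b,(320,240),interpolation=cv2.INTER_AREA)[np.r_[0:240,[239]*75]]]),"p1")
E
```

```text
t 3.4 pos [ 549.7 -185.   170.4] F [ 0.2 -0.4  1. ] -> [ 0.1004 -0.0002  0.002 ] [ 0.0014  0.0001 -0.0004]
carton []
cap_top []
```

View pics/p1.png

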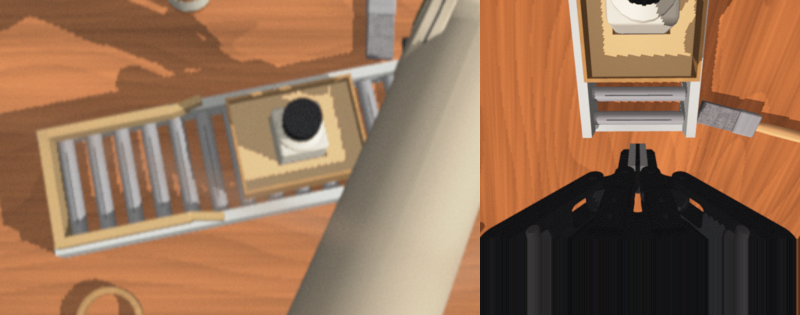

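Call:
apply_moves(targets=[0.04, 0, 0, 0, 0, 0, 0, 0.08, 0, 0, 0, 0, 0, 0, 0.1, 0, 0, 0, 0, 0, 0, 0.1, 0, 0, 0, 0, 0, 0, 0.1, 0, -0.015, 0, 0, 0, 0, 0.1, 0, -0.025, 0, 0, 0, 0, 0.1, 0, -0.035, 0, 0, 0, 0, 0.1, 0, -0.045, 0, 0, 0, 0, 0.1, 0, -0.055, 0, 0, 0, 0, 0.1, 0, -0.067, 0, 0, 0, 0, 0.1, 0, -0.08, 0, 0, 0, 0, 0.1, 0, -0.094, 0, 0, 0, 0])

```text
clock: 4.8
eef_pos: [531.2, -92.3, 69.5]
orientation: [0.449, 0.546, -0.449, 0.546]
force: [1.2, -2.5, 1.9]
width: -0.0
```

Call:
apply_moves(targets=[0, 0, -0.014, 0, 0, 0, 0, 0, 0, -0.028, 0, 0, 0, 0, 0, 0, -0.042, 0, 0, 0, 0, 0, 0, -0.056, 0, 0, 0, 0, 0, 0, -0.07, 0, 0, 0, 0, 0, 0, -0.082, 0, 0, 0, 0, 0, 0, -0.094, 0, 0, 0, 0, 0, 0, -0.106, 0, 0, 0, 0, 0, 0, -0.118, 0, 0, 0, 0, 0, 0, -0.13, 0, 0, 0, 0, 0, 0, -0.14, 0, 0, 0, 0, 0, 0, -0.15, 0, 0, 0, 0])

```text
clock: 6.0
eef_pos: [501.2, 54.0, 69.2]
orientation: [0.448, 0.546, -0.45, 0.546]
force: [-0.5, -6.5, 2.9]
width: -0.002
```

```bash
python3 - <<'E'
from h import *
shift([495.5,92,70],11.1)
a=robot.snapshot("top");cv=cam("top")
for k,z in(("carton",46),("cap_top",204),("bay",46)):
    print(k,[(np.round(d["centre"]).tolist(),round(d["confidence"],2),at_z(cv,d["centre"],z).round(0)) for d in robot.place_of("top",k)[:2]])
b=robot.snapshot("scene");cv=cam("scene")
for k,z in(("carton",46),("cap_top",204),("bay",46)):
    print(k,[(np.round(d["centre"]).tolist(),round(d["confidence"],2),at_z(cv,d["centre"],z).round(0)) for d in robot.place_of("scene",k)[:2]])
save(np.hstack([a[150:360,150:470],b[150:360,150:470]]),"p2")
E
```

```text
t 6.0 pos [501.2  54.   69.2] F [-0.5 -6.5  2.9] -> [-0.0008  0.0017 -0.0384] [0.0008 0.0009 0.0015]
carton []
cap_top [([239.0, 253.0], 0.64, array([481., 149., 204.]))]
bay []
carton [([342.0, 241.0], 0.64, array([487., 148.,  46.]))]
cap_top [([347.0, 177.0], 0.7, array([484., 154., 204.]))]
bay []
```

View pics/p2.png

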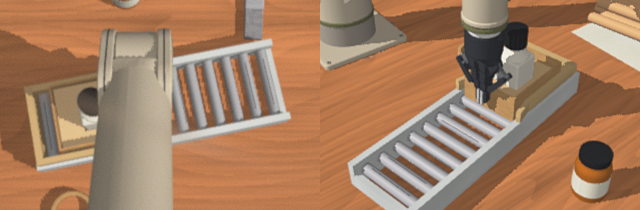

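The top view shows the carton inside the side walls with one bare roller ahead of it. About 38 mm remain, so I go on slowly.

Call:
apply_moves(targets=[0, 0, -0.006, 0, 0, 0, 0, 0, 0, -0.012, 0, 0, 0, 0, 0, 0, -0.017, 0, 0, 0, 0, 0, 0, -0.022, 0, 0, 0, 0, 0, 0, -0.026, 0, 0, 0, 0, 0, 0, -0.03, 0, 0, 0, 0, 0, 0, -0.033, 0, 0, 0, 0, 0, 0, -0.033, 0, 0, 0, 0])

```text
clock: 7.2
eef_pos: [495.7, 87.4, 69.3]
orientation: [0.449, 0.547, -0.449, 0.546]
force: [0.1, -0.8, 0.1]
width: -0.004
```

Call:
apply_moves(targets=[0, 0, -0.002, 0, 0, 0, 0, 0, 0, -0.004, 0, 0, 0, 0, 0, 0, -0.004, 0, 0, 0, 0])

```text
clock: 7.5
eef_pos: [495.0, 90.9, 69.3]
orientation: [0.449, 0.546, -0.449, 0.546]
force: [0.7, -1.3, -0.6]
width: 0.001
```

Call:
apply_moves(targets=[0, 0, -0.002, 0, 0, 0, 0, 0, 0, -0.004, 0, 0, 0, 0, 0, 0, -0.004, 0, 0, 0, 0])

```text
clock: 7.8
eef_pos: [494.8, 90.9, 69.3]
orientation: [0.449, 0.545, -0.451, 0.547]
force: [2.3, -15.0, 0.8]
width: -0.002
```

Call:
apply_moves(targets=[0, 0, -0.002, 0, 0, 0, 0, 0, 0, -0.004, 0, 0, 0, 0, 0, 0, -0.004, 0, 0, 0, 0])

```text
clock: 8.1
eef_pos: [494.8, 90.9, 69.4]
orientation: [0.449, 0.543, -0.452, 0.547]
force: [5.0, -28.3, 2.0]
width: -0.001
```

The carton is home: a further 4 mm of command moved nothing and the force rose to 28 N. Now I back off, go up and measure the cap.

Call:
apply_moves(targets=[0, 0, 0.01, 0, 0, 0, 0, 0, 0, 0.04, 0, 0, 0, 0, 0, 0, 0.06, 0, 0, 0, 0, -0.05, 0, 0.06, 0, 0, 0, 0, -0.1, 0, 0.06, 0, 0, 0, 0.085, -0.15, 0, 0.06, 0, 0, 0, 0.085, -0.2, 0, 0.06, 0, 0, 0, 0.085, -0.24, 0, 0.06, 0, 0, 0, 0.085, -0.24, 0, 0.02, 0, 0, 0, 0.085, -0.24, 0, 0.0, 0, 0, 0, 0.085, -0.24, 0, 0, 0, 0, 0, 0.085, -0.24, 0, 0.0, 0, 0, 0, 0.085])

```text
clock: 9.3
eef_pos: [493.4, 98.6, 309.3]
orientation: [0.449, 0.547, -0.449, 0.546]
force: [0.4, -0.8, -0.1]
width: 0.995
```

```bash
python3 - <<'E'
from h import *
obs={"cap_top":[],"cap":[]}
for n in("wrist","top","scene"):
    cv=cam(n);im=robot.snapshot(n);save(im,n+"3")
    for k,z in(("carton",46),("cap_top",204),("cap",164),("bottle",52),("bay",46)):
        r=robot.place_of(n,k)
        print(n,k,[(np.round(d["centre"],1).tolist(),round(d["confidence"],2),at_z(cv,d["centre"],z).round(1)) for d in r[:2]])
        if k in obs and r: obs[k].append((cv,r[0]["centre"]))
for k in obs: print(k,tri(obs[k]))
shift([476.4,185.1,260],11.1)
E
```

```text
wrist carton []
wrist cap_top [([320.3, 100.9], 0.83, array([479.6, 184.7, 204. ]))]
wrist cap [([318.0, 105.4], 0.86, array([478.8, 182.8, 164. ]))]
wrist bottle []
wrist bay []
top carton [([404.1, 146.2], 0.37, array([ 738.6, -175.4,   46. ]))]
top cap_top []
top cap []
top bottle []
top bay []
scene carton [([352.2, 233.5], 0.6, array([481.9, 183. ,  46. ]))]
scene cap_top [([356.4, 168.4], 0.81, array([470.7, 191.2, 204. ]))]
scene cap [([356.5, 188.1], 0.81, array([481.6, 185.2, 164. ])), ([298.0, 417.4], 0.25, array([ 835.7, -241. ,  164. ]))]
scene bottle [([350.5, 228.9], 0.79, array([472.7, 185.8,  52. ]))]
scene bay []
cap_top (array([479.05116011, 183.91070881, 210.45315896]), [np.float64(0.7238326004092931), np.float64(0.7238326004092167)])
cap (array([480.04840062, 184.15818374, 163.73001545]), [np.float64(1.850436550200769), np.float64(1.8504365502007771)])
t 10.2 pos [493.4  98.4 309.3] F [ 0.1  0.4 -0.5] -> [ 0.0493  0.0001 -0.0884] [ 0.0013 -0.0001 -0.    ]
```

View pics/wrist3.png

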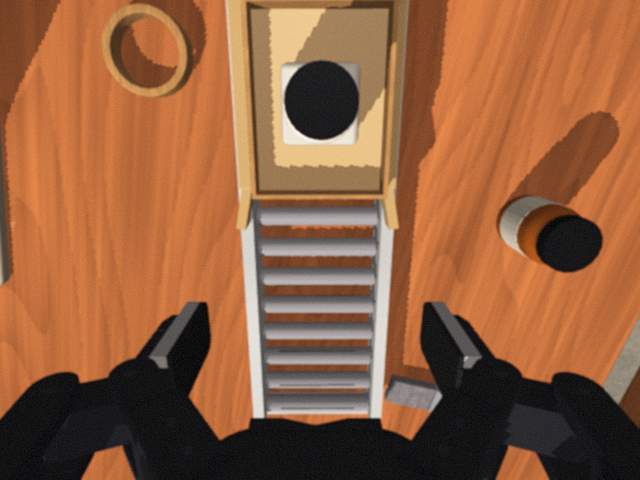

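The wrist view shows the carton home against the board. The cap is round and centred at about (321,99), and the lane is straight in the image, so the yaw is right. Next I move above the cap.

Call:
apply_moves(targets=[0, 0.003, -0.03, 0, 0, 0, 0.085, 0, 0.003, -0.06, 0, 0, 0, 0.085, 0, 0.003, -0.088, 0, 0, 0, 0.085, 0.03, 0.003, -0.088, 0, 0, 0, 0.085, 0.059, 0.003, -0.088, 0, 0, 0, 0.085, 0.059, 0.003, -0.088, 0, 0, 0, 0.085, 0.059, 0.003, -0.088, 0, 0, 0, 0.085])

```text
clock: 10.9
eef_pos: [479.4, 185.1, 251.0]
orientation: [0.449, 0.546, -0.449, 0.546]
force: [0.2, 0.7, 0.5]
width: 0.994
```

```bash
python3 - <<'E'
from h import *
cv=cam("wrist");im=robot.snapshot("wrist");save(im,"w4")
for k,z in(("cap_top",204),("cap",164)):
    print(k,[(np.round(d["centre"],1).tolist(),round(d["confidence"],2),at_z(cv,d["centre"],z).round(1)) for d in robot.place_of("wrist",k)[:2]])
m=robot.trace("wrist","cap")
if m: 
    c,r=cv2.minEnclosingCircle(np.argwhere(m[0]["mask"])[:,::-1].astype(np.float32));print(c,r,m[0]["extent"],at_z(cv,c,204))
shift([479.5,185.5,172],11.1)
E
```

```text
cap_top [([315.0, 263.5], 0.79, array([479.4, 185. , 204. ]))]
cap [([315.8, 239.4], 0.74, array([479.7, 185.7, 164. ]))]
(316.07586669921875, 254.80010986328125) 47.97366714477539 [313.9, 257.1, 84.9, 96.1] [478.94732111 190.18799707 204.        ]
t 11.1 pos [480.  185.4 251.8] F [ 0.2 -0.7  0. ] -> [ 0.0798 -0.0006 -0.0001] [ 0.001 -0.001 -0.002]
```

View pics/w4.png

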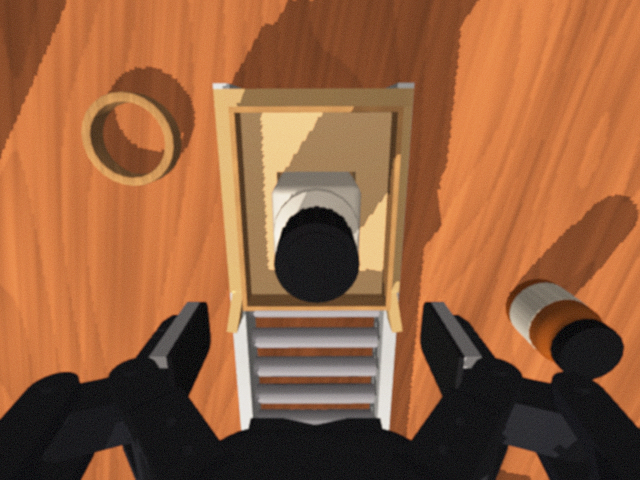

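The cap centre is at column 316, midway between the fingers, and agrees with the TCP to within 1 mm along the lane. I descend and grip.

Call:
apply_moves(targets=[0.03, -0.0005, 0, 0, 0, 0, 0.085, 0.06, -0.0005, 0, 0, 0, 0, 0.085, 0.08, -0.0005, 0, 0, 0, 0, 0.085, 0.086, -0.0005, 0, 0, 0, 0, 0.085, 0.086, -0.0005, 0, 0, 0, 0, 0.06, 0.086, -0.0005, 0, 0, 0, 0, 0.03, 0.086, -0.0005, 0, 0, 0, 0, 0.03, 0.086, -0.0005, 0, 0, 0, 0, 0.03, 0.086, -0.0005, 0, 0, 0, 0, 0.03, 0.086, -0.0005, 0, 0, 0, 0, 0.03], force=70)

```text
clock: 12.1
eef_pos: [479.6, 185.5, 165.3]
orientation: [0.45, 0.546, -0.448, 0.547]
force: [2.5, 0.5, 5.2]
width: 0.546
```

```bash
python3 - <<'E'
from h import *
s=robot.observe();print(s["width"]*85.4,s["torque"]);shift([479.5,185.5,160],11.1)
a=robot.snapshot("scene");b=robot.snapshot("wrist")
save(np.hstack([cv2.resize(a[110:270,270:430],(400,400)),cv2.resize(b,(400,300))[np.r_[0:300,[299]*100]]]),"p5")
E
```

```text
46.66613038537547 [ 0.05719171 -0.37495354  0.0254144 ]
t 12.1 pos [479.6 185.5 165.3] F [2.5 0.5 5.2] -> [ 0.0053 -0.0001 -0.    ] [ 0.0012 -0.0009 -0.0021]
```

View pics/p5.png

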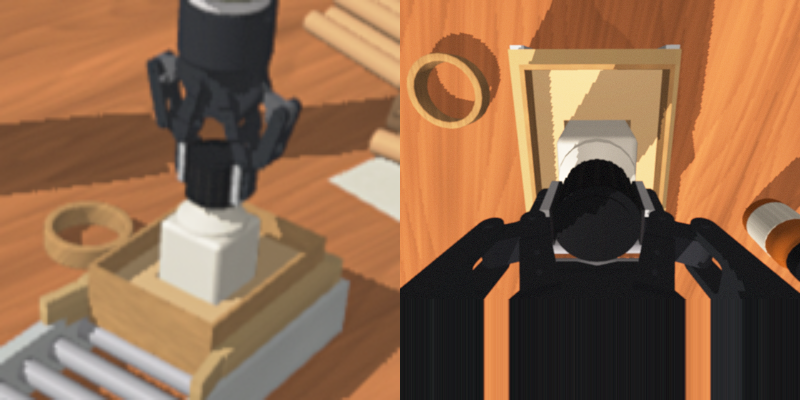

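Call:
apply_moves(targets=[0.003, 0, 0, 0, 0, 0, 0.03, 0.006, 0, 0, 0, 0, 0, 0.03, 0.008, 0, 0, 0, 0, 0, 0.03, 0.008, 0, 0, 0, 0, 0, 0.03, 0.008, 0, 0, 0, 0, 0, 0.03], force=100)

```text
clock: 12.7
eef_pos: [480.5, 185.9, 159.8]
orientation: [0.451, 0.546, -0.447, 0.546]
force: [-7.5, -4.1, 32.6]
width: 0.537
```

Call:
apply_moves(targets=[0.002, 0, 0, 0, 0, 0, 0.03, 0.003, 0, 0, 0, 0, 0, 0.03, 0.003, 0, 0, 0, 0, 0, 0.03])

```text
clock: 13.0
eef_pos: [482.0, 186.4, 159.8]
orientation: [0.452, 0.546, -0.446, 0.546]
force: [-15.0, -6.9, 60.6]
width: 0.535
```

Call:
apply_moves(targets=[-0.002, 0, 0, 0, 0, 0, 0.03, -0.0035, 0, 0, 0, 0, 0, 0.03, -0.0035, 0, 0, 0, 0, 0, 0.03])

```text
clock: 13.3
eef_pos: [480.4, 185.8, 159.9]
orientation: [0.451, 0.546, -0.447, 0.546]
force: [-5.5, -2.9, 27.2]
width: 0.539
```

The cap is at the hard stop: z stays at 159.8 while the force varies. I twist anticlockwise while pressing with about 27 N.

Call:
apply_moves(targets=[0, 0, 0, -0.1, 0, 0, 0.03, 0, 0, 0, -0.2, 0, 0, 0.03, 0, 0, 0, -0.3, 0, 0, 0.03, 0, 0, 0, -0.4, 0, 0, 0.03, 0, 0, 0, -0.5, 0, 0, 0.03, 0, 0, 0, -0.6, 0, 0, 0.03, 0, 0, 0, -0.6, 0, 0, 0.03])

```text
clock: 14.0
eef_pos: [480.9, 186.5, 159.9]
orientation: [0.268, 0.654, -0.264, 0.656]
force: [-1.5, 0.3, 22.8]
width: 0.541
```

```bash
python3 - <<'E'
from h import *
s=robot.observe();print(s["clock"],s["force"],s["torque"],np.round(s["q"],2));Rm=R.from_quat(s["orientation"]).as_matrix();print("yaw",np.degrees(np.arctan2(Rm[1,1],Rm[0,1])))
b=robot.snapshot("wrist");a=robot.snapshot("scene")
save(np.hstack([cv2.resize(a[110:270,270:430],(400,400)),cv2.resize(b,(400,300))[np.r_[0:300,[299]*100]]]),"p6")
E
```

```text
14.0 [-1.52704891  0.28789343 22.83393281] [-0.03718078  0.32254667  0.01676578] [-0.98  0.15  0.57  1.87 -0.09  1.14  0.42]
yaw 45.76982948328304
```

View pics/p6.png

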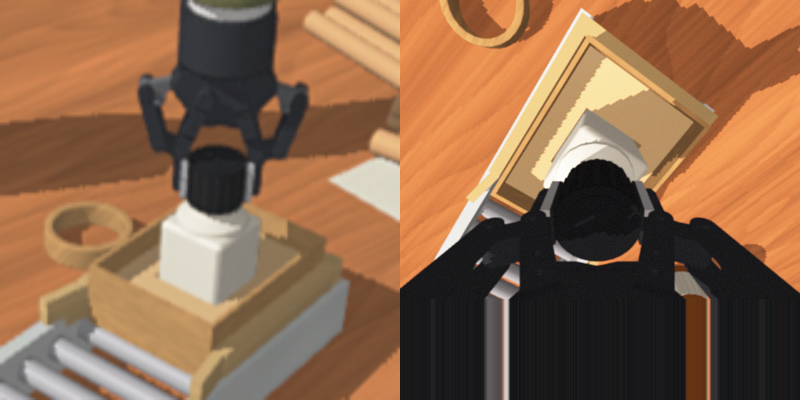

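The bottle has stayed put in the carton while the gripper turned about 34°, with low torque. I finish the twist to about 77°, still pressing.

Call:
apply_moves(targets=[0, 0, 0, -0.1, 0, 0, 0.03, 0, 0, 0, -0.2, 0, 0, 0.03, 0, 0, 0, -0.3, 0, 0, 0.03, 0, 0, 0, -0.4, 0, 0, 0.03, 0, 0, 0, -0.5, 0, 0, 0.03, 0, 0, 0, -0.6, 0, 0, 0.03, 0, 0, 0, -0.7, 0, 0, 0.03, 0, 0, 0, -0.75, 0, 0, 0.03, 0, 0, 0, -0.75, 0, 0, 0.03])

```text
clock: 15.0
eef_pos: [480.7, 186.5, 159.9]
orientation: [0.01, 0.705, -0.007, 0.709]
force: [-2.3, 0.4, 22.8]
width: 0.541
```

Call:
apply_moves(targets=[-0.003, 0, 0, 0, 0, 0, 0.03, -0.006, 0, 0, 0, 0, 0, 0.03, -0.009, 0, 0, 0, 0, 0, 0.03, -0.012, 0, 0, 0, 0, 0, 0.03, -0.015, 0, 0, 0, 0, 0, 0.03, -0.015, 0, 0, 0, 0, 0, 0.03])

```text
clock: 15.6
eef_pos: [478.5, 185.0, 171.7]
orientation: [0.009, 0.707, -0.009, 0.707]
force: [0.3, 1.0, -0.6]
width: 0.538
```

```bash
python3 - <<'E'
from h import *
s=robot.observe();Rm=R.from_quat(s["orientation"]).as_matrix();print(Rm.round(3),np.degrees(np.arctan2(Rm[1,1],Rm[0,1])),s["force"],s["torque"],s["width"],np.round(s["q"],2))
E
```

```text
[[-0.001  0.026  1.   ]
 [-0.     1.    -0.026]
 [-1.    -0.    -0.001]] 88.51974869429061 [ 0.344644    0.95166939 -0.5815373 ] [-0.02845187 -0.06749605  0.01865724] 0.5377120403067446 [-0.93  0.13  0.51  1.86 -0.07  1.17  1.15]
```

The force is about zero 12 mm above the stop, so the cap is free. I lift straight up about 93 mm.

Call:
apply_moves(targets=[-0.01, 0, 0, 0, 0, 0, 0.03, -0.02, 0, 0, 0, 0, 0, 0.03, -0.03, 0, 0, 0, 0, 0, 0.03, -0.04, 0, 0, 0, 0, 0, 0.03, -0.055, 0, 0, 0, 0, 0, 0.03, -0.07, 0, 0, 0, 0, 0, 0.03, -0.083, 0, 0, 0, 0, 0, 0.03, -0.092, 0, 0, 0, 0, 0, 0.03, -0.092, 0, 0, 0, 0, 0, 0.03, -0.092, 0, 0, 0, 0, 0, 0.03])

```text
clock: 16.6
eef_pos: [478.7, 185.2, 263.5]
orientation: [0.009, 0.707, -0.009, 0.707]
force: [-0.6, 0.9, 0.6]
width: 0.536
```

```bash
python3 - <<'E'
from h import *
s=robot.observe();print(s["clock"],np.round(s["eef_pos"],1),s["force"],s["width"])
for n in("scene","wrist","top"):
    cv=cam(n);im=robot.snapshot(n);save(im,n+"7")
    for k,z in(("carton",46),("cap",262),("cap_top",302),("bottle",52),("bay",46)):
        r=robot.place_of(n,k)
        print(n,k,[(np.round(d["centre"],1).tolist(),round(d["confidence"],2),at_z(cv,d["centre"],z).round(1)) for d in r[:2]])
cv=cam("scene");print(proj(cv,[[480,185.5,182],[480,185.5,262],[480,185.5,302]]).round(1))
a=cv2.imread("pics/scene7.png");b=cv2.imread("pics/wrist7.png")
cv2.imwrite("pics/p7.png",np.hstack([cv2.resize(a[100:260,270:430],(400,400)),cv2.resize(b,(400,300))[np.r_[0:300,[299]*100]]]))
E
```

```text
16.6 [478.7 185.2 263.5] [-0.60748774  0.85076991  0.6217471 ] 0.5356967499823312
scene carton [([352.9, 231.1], 0.97, array([476.3, 190.2,  46. ]))]
scene cap [([359.6, 146.4], 0.73, array([482.5, 183.5, 262. ]))]
scene cap_top [([358.7, 123.5], 0.8, array([466. , 192.4, 302. ]))]
scene bottle [([351.6, 227.0], 0.81, array([468.9, 192.5,  52. ]))]
scene bay [([360.6, 125.4], 0.68, array([ 93.7, 570.2,  46. ]))]
wrist carton []
wrist cap [([311.4, 305.3], 0.97, array([479.3, 183. , 262. ]))]
wrist cap_top [([315.8, 360.3], 0.57, array([477.9, 185. , 302. ]))]
wrist bottle [([317.2, 199.3], 0.91, array([477.8, 186.6,  52. ]))]
wrist bay []
top carton [([231.1, 266.0], 0.77, array([480.9, 187.1,  46. ]))]
top cap []
top cap_top []
top bottle [([232.3, 267.4], 0.95, array([477.2, 183.7,  52. ]))]
top bay []
[[356.7 180.3]
 [359.5 145.6]
 [361.  127. ]]
```

View pics/p7.png

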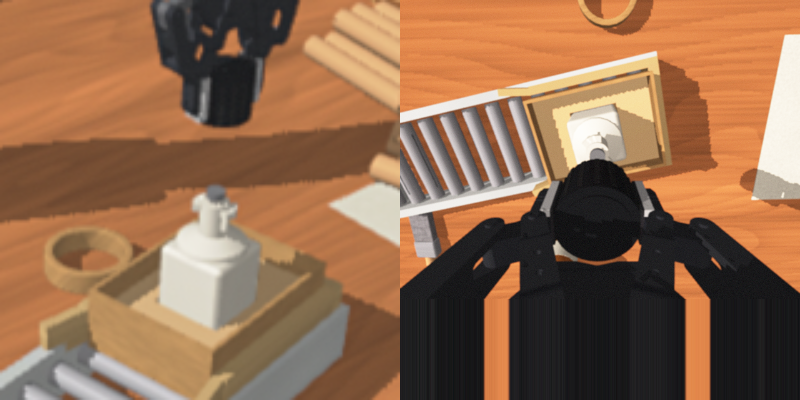

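```bash
python3 - <<'E'
import cv2,numpy as np
a=cv2.imread("pics/top7.png");b=cv2.imread("pics/wrist7.png")
cv2.imwrite("pics/p8.png",np.hstack([cv2.resize(a[220:330,170:300],(400,338)),cv2.resize(b[70:323,180:479],(400,338))]))
E
```

```text
(no output)
```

View pics/p8.png

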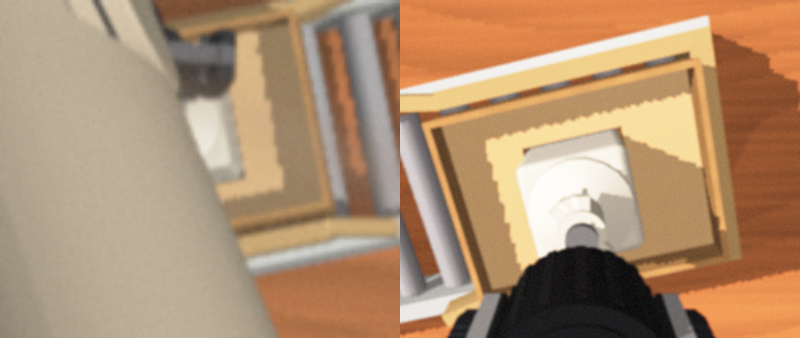

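```bash
python3 - <<'E'
from h import *
cv=cam("wrist");u=np.array([-.192,.981,0])
print(robot.observe()["clock"])
for c in((425,125),(478,285),(694,60),(722,250)):
    p=at_z(cv,(180+(c[0]-400)*299/400,70+c[1]*253/338),106);print(p.round(1),(p@u).round(1),(p@[.981,.192,0]).round(1))
for c in((712,28),(740,258)):
    p=at_z(cv,(180+(c[0]-400)*299/400,70+c[1]*253/338),81);print("board outer",p.round(1),(p@u).round(1))
E
```

```text
17.5
[434.5  91.6 106. ] 6.4 443.8
[541.4 114.1 106. ] 8.0 553.0
[401.2 252.5 106. ] 170.7 442.0
[520.3 276.2 106. ] 171.0 563.5
board outer [382.6 268.3  81. ] 189.7
board outer [536.7 296.8  81. ] 188.1
```

```bash
python3 - <<'E'
from h import *
print(robot.hand_in()); s=robot.observe();print(s["clock"],np.round(s["eef_pos"],1),s["width"],np.round(s["joint_vel"],3))
E
```

```text
the job is handed in; nothing more can be done
None
the job is handed in; nothing more can be done
```

The job is done and handed in at about 17.5 s of the 53 s allowed. No verdict is reported.

**What I did:**
- **Push:** I pushed the carton home with closed fingers. It stopped dead while the push force rose to 28 N.
- **Press:** I gripped the cap and pressed it to its hard stop. The wrist force briefly reached about 60 N (limit 120 N), more than I intended, so I eased to about 27 N before twisting.
- **Twist:** I turned it about 77° anticlockwise while pressed.
- **Lift:** The cap came up with no resistance. I stopped with its rim about 80 mm above the mouth by calculation.

**Last checks:**
- **Cap:** It is held at about 46 mm opening, level, and within about 1–2 mm of the bottle's axis.
- **Bottle:** It stands upright in the carton.
- **Carton:** Its edges measured 1–3 mm from the home position, which is within measuring error, and no gap to the board was visible.
- **Bystanders:** The arm was never commanded near the jar, the tape roll or the brush. I did not measure their positions again at the end.
- **Disagreement:** The network's points differed from each other by several mm. The worst was the scene camera's cap-top point, about 14 mm off. I relied on the arm's own position and the wrist camera instead.

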